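# Start the kitchen timer against the pastry slab and leave it in the tray

### The job

Start the kitchen timer: butt its plain end squarely against the front edge of the marble pastry slab so that it cannot slide away, and press the plunger at its other end fully home, where it stays. Then lay the running timer down flat inside the tray, without dropping it, and leave the mug, garlic and salt shaker where they are.

Things in the scene. Friction and masses are not known exactly. Their poses are not given: they have to be found in the camera images.
- timer_mid (a point): Centre, half-way up, of the loose kitchen timer: white plastic block 110 (x) by 52 (y) by 36 mm high (dial on top to 40 mm), about 0.12 kg, lying flat, so this point is 18 mm above its underside. +x points to the plain end, -x to the plunger end, z up. Grasp it across its width (y). It slides under 1 to 2 N: pushing its plunger unbraced only slides it along.
- timer_back (a point): Centre of the timer's plain end face (the +x end, 55 mm from the centre, 18 mm up); axes as the timer's.
- plunger_tip (a point): Centre of the outer face of the timer's plunger: grey round button 20 mm across, axis 19 mm above the timer's underside, axes as the timer's; pushed in along the timer's +x. As found it stands 15 mm out from the timer's end, fully in 7 mm, so shut fingertips pointing down beside the end touch only the plunger.
- plunger (a joint): How far the plunger is pushed in, m: 0 out (as found), 0.008 fully home against its end stop. It has no spring: it needs about 3.5 N to move and stays where it is left. It counts as home beyond 0.006.
- slab_edge (a point): Middle of the upright front face (4 to 32 mm above the worktop) of the marble pastry slab, 18 mm above the worktop. The slab is 110 (x) by 220 mm (y), top 32 mm above the worktop, heavy, does not move. x points level from the front face into the slab (away from the robot), y along the edge to the left, z up.
- tray_mid (a point): Centre of the underside of the shallow tray (201 mm along x, 161 mm along y, fixed in place), at worktop height. Rim 15 mm high; inner floor 4 mm above the worktop, its flat part 164 by 124 mm. x along its long side, z up.
- mug: Striped mug, 86 mm across and 90 mm high with a handle, standing; origin at the centre of its underside. To be left alone.
- garlic: Garlic bulb, 60 mm, lying on the back right part of the slab; origin at its underside. To be left alone.
- salt: Salt shaker, 44 mm across, 90 mm high, standing at the front right; origin at the centre of its underside. To be left alone.

How it is judged:
By the outcome, as a careful person would: the job done as asked, in the order asked, and still so for the second after the job is handed in, with the robot touching nothing.
It also fails if it takes over 64 s, if anything falls off the work surface, if the arm or the gripper's body presses on something with over 40 N, if the wrist force passes 120 N, or if a joint passes its speed limit or range.

### The arm

A 6-joint arm with a two-finger parallel gripper is mounted at the origin on a cart in front of the work surface, level with it; the furniture and walls round the work are solid. World frame = base frame: x ahead of the robot, y to its left, z up, the work surface at z = 0. Lengths are in mm, angles in rad, forces in N, time in s.
With the tool pointing down it reaches from about 350 to 875 mm from the base axis. Payload 4.2 kg.
Tool frame: the origin (TCP) lies at the very end of the fingers, on their centre line; the grasp point (between the pads) lies 19 mm behind it; z points along the fingers, y is the line along which they close (so a half turn about z gives the same grasp; the last joint's range is limited). The gripper opens to 85 mm and grips with 20 to 120 N. Pads are 22 mm wide; open, the fingers measure 114 mm over their backs; the gripper's body (76 mm by 85 mm) begins 54 mm behind the grasp point. The pads swing forward as they close: fully open they stand 13 mm farther back than shut.
Start: joints at [1.436, 0.385, 0.008, 0, -1.194, -0.259], TCP at [239.779, 577.153, 231.312] pointing down, gripper open.
Joint ranges: [-3.14, 3.14], [-1.21, 2.06], [-1.07, 1.41], [-3.16, 2.05], [-2.99, -0.16], [-3.1, 3.1]. Speed limits (rad/s): [2.79, 2.79, 3.14, 3.14, 3.14, 3.14].

### API

Orientations are given as a unit quaternion [x, y, z, w].
In Python, from bench import arm, optics gives the robot as it stands. The module is installed in compiled form; this text tells all that it offers.
- The arm moves only by the tool step_arm, never from a script. Its argument "motion" is a list of rows, each an object with "dr": the turn, a rotation vector about the tool's x, y, z in units of 8 degrees (1.0 is 8 degrees), a list of three; "slide": the shift along the tool's x, y, z in mm, a list of three; "jaw": the finger opening in mm, from 0 to 85.4. A call has exactly 8 rows; each row is the pose to reach, as a shift and turn from the pose commanded when the call began, along the tool's axes at that moment; what a row does not reach only later rows make up. A row lasts 1/8 s, in which the tool goes at most 62.5 mm and 10.7 degrees, less where a joint would pass 70% of its speed; a pose out of reach is approached as far as the arm can. A call with a gripper value outside its range is refused whole. The fingers move at their own pace and stop on an object; the grip force is fixed at half the most. Time passes only in rows, so rows that repeat a pose let the fingers close, or fill a call up. It gives the time, the measured TCP pose, the force, the opening and the grip force at its end, in the units of the state.
- arm.read_state(): the state, without advancing time (a new reading comes with each control period).
- optics.get_image(name): name is "side" or "top" or "wrist"; returns the picture (384x512x3 uint8, blue, green, red); there is no depth.
- optics.camera_info(name): a dict with "camera_matrix" (3x3 intrinsics, pixels), "k1" (the pictures are not rectified: a ray, as slopes to the right and down, at radius r is drawn at 1 + k1 r^2 times it, then the intrinsics apply), "view" (4x4, takes a point from world to camera coordinates); the wrist camera has in their place "T_tool_cam" (4x4, takes a point from camera to tool coordinates, whose origin is the TCP and whose axes are the flange's). Camera axes: x right, y up, looking along -z (the intrinsics and any distortion apply to the point x, -y, -z); pixel columns grow to the right and rows downward; lengths in mm; the calibration is good to about 2 mm. A picture is of the moment at which its call begins: read the wrist's pose just before it. camera_info takes no time and is no camera call.
- arm.job_done(): hands the job in; it is judged then, once.
The state is a dict: "clock": time; "joints": joint angles; "joint_vel": joint speeds; "joint_efforts": joint torques, N m; "position": TCP position; "ee_rot": TCP orientation; "contact_force": force on the tool from outside, world axes, zero at the start; "wrist_torque": the same for the moment, N m; "gripper_width": finger opening in mm; "grasp_force": force on a finger pad.
Only numpy, scipy, OpenCV 4.12 (cv2) and the standard library are available. Lean on these libraries where they do the work, as an engineer would, in place of code of your own. Each camera call takes 0.05 s, during which the arm holds its last target. There are 200 camera calls.

## Working session

There is one attempt and no reset: what is moved stays moved. The work goes in short steps, Python scripts to look and compute and a tool call to move; the robot and the scene stay as the last step left them, time stands still between calls to the robot, and variables do not carry over. Pictures are saved under pics/ and viewed, at most 12 in all, crops included, and the job is handed in when it is done.

Besides the shell and the picture viewer there is one more tool, called after "Call:" as name([rows], argument=value, ...), one row to a line, values as JSON. step_arm: Moves the arm, as the interface text tells. Its arguments: {"type":"object","properties":{"motion":{"type":"array","items":{"type":"object","properties":{"dr":{"type":"array","items":{"type":"number"}},"slide":{"type":"array","items":{"type":"number"}},"jaw":{"type":"number"}}}}},"required":["motion"]}

```bash
mkdir -p pics; cat > h.py <<'E'
import numpy as np, cv2
from scipy.spatial.transform import Rotation as R
from bench import arm, optics
def ray(name,u,v,st=None):
    c=optics.camera_info(name);K=np.array(c["camera_matrix"]);k=np.array([c["k1"],0,0,0,0],float)
    p=cv2.undistortPoints(np.array([[[u,v]]],float),K,k)[0,0]
    d=np.array([p[0],-p[1],-1.])
    if name=="wrist":
        T=np.array(c["T_tool_cam"]);W=np.eye(4);W[:3,:3]=R.from_quat(st["ee_rot"]).as_matrix();W[:3,3]=st["position"];M=W@T
    else: M=np.linalg.inv(np.array(c["view"]))
    return M[:3,3],M[:3,:3]@d
def onz(name,u,v,z,st=None):
    o,d=ray(name,u,v,st);return o+d*(z-o[2])/d[2]
def proj(name,P,st=None):
    c=optics.camera_info(name);K=np.array(c["camera_matrix"])
    if name=="wrist":
        T=np.array(c["T_tool_cam"]);W=np.eye(4);W[:3,:3]=R.from_quat(st["ee_rot"]).as_matrix();W[:3,3]=st["position"];V=np.linalg.inv(W@T)
    else: V=np.array(c["view"])
    q=V[:3,:3]@np.array(P,float)+V[:3,3];x,y=q[0]/-q[2],-q[1]/-q[2];s=1+c["k1"]*(x*x+y*y)
    return K@[x*s,y*s,1]
E
python3 - <<'E'
from h import *
s=arm.read_state();print(s)
a=[optics.get_image(n) for n in("top","side")]
w=optics.get_image("wrist")
for n,i in zip(("top","side","wrist"),a+[w]): cv2.imwrite(f"pics/{n}0.png",i)
cv2.imwrite("pics/top0b.png",cv2.resize(a[0],(800,600),interpolation=cv2.INTER_CUBIC))
for n in("top","side"): print(np.round(optics.camera_info(n)["view"],3))
print(optics.camera_info("wrist"))
E
```

```text
{'clock': 0.0, 'joints': array([ 1.43556857e+00,  3.85572440e-01,  6.61729568e-03, -5.02353862e-04,
       -1.19397953e+00, -2.58638408e-01]), 'joint_vel': array([-0.00103281, -0.00085065,  0.00084221, -0.00023017,  0.00023591,
        0.00021195]), 'joint_efforts': array([-7.94895714e-04, -3.92292452e+01,  1.88401330e+01,  4.18647632e+00,
       -4.64190845e-03, -2.61916909e-06]), 'position': array([239.586444  , 576.6248781 , 230.20814856]), 'ee_rot': array([ 9.80652546e-01, -1.95753381e-01, -1.67079442e-04,  1.08153462e-03]), 'contact_force': array([0.55486323, 0.25182833, 0.73204558]), 'wrist_torque': array([ 0.01416011, -0.00454127, -0.00419976]), 'grasp_force': 0.0, 'gripper_width': 85.65285180948118}
[[ 1.900000e-02 -1.000000e+00  9.000000e-03  4.391900e+01]
 [ 9.910000e-01  2.000000e-02  1.360000e-01 -5.777270e+02]
 [-1.360000e-01  6.000000e-03  9.910000e-01 -1.285741e+03]
 [ 0.000000e+00  0.000000e+00  0.000000e+00  1.000000e+00]]
[[ 8.28000e-01 -5.61000e-01  7.00000e-03 -4.22307e+02]
 [ 3.42000e-01  5.15000e-01  7.86000e-01 -2.62096e+02]
 [-4.44000e-01 -6.49000e-01  6.18000e-01 -6.53183e+02]
 [ 0.00000e+00  0.00000e+00  0.00000e+00  1.00000e+00]]
{'camera_matrix': array([[315.16181608,   0.        , 259.26010599],
       [  0.        , 315.16181608, 190.08655174],
       [  0.        ,   0.        ,   1.        ]]), 'k1': -0.03452288584439831, 'T_tool_cam': array([[ 1.52232559e-03,  9.56130885e-01,  2.92935852e-01,
         7.46297230e+01],
       [ 9.99998608e-01, -1.25551845e-03, -1.09881910e-03,
        -5.89053385e-01],
       [-6.82828509e-04,  2.92937117e-01, -9.56131466e-01,
        -1.44028195e+02],
       [ 0.00000000e+00,  0.00000000e+00,  0.00000000e+00,
         1.00000000e+00]])}
```

View pics/top0b.png

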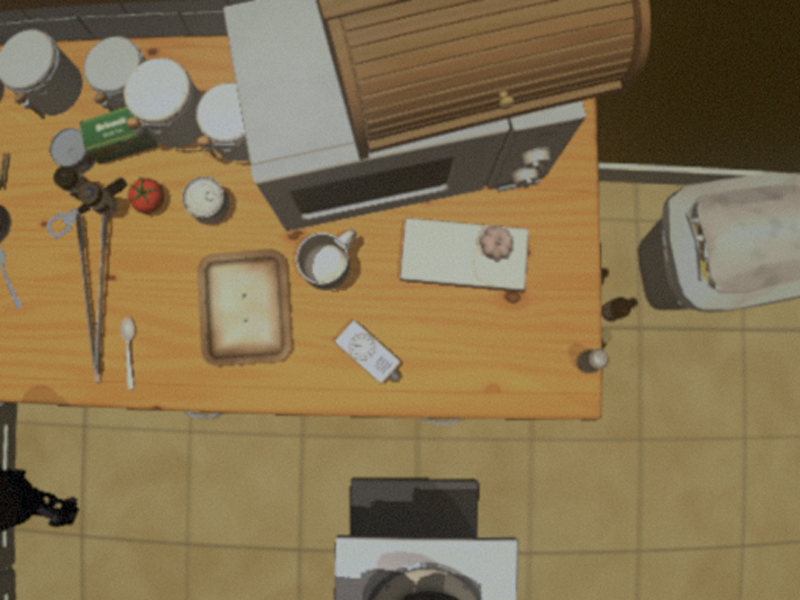

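View pics/side0.png

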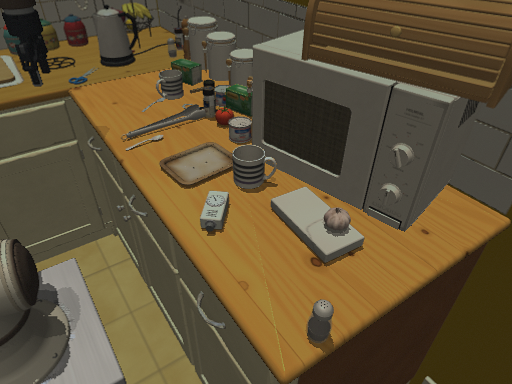

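Top view (800 px scale): the timer is at (367,351), its plunger at (395,377), so its plain end faces up-left. The slab's front edge runs (401,279) to (525,290), the tray is at (246,307), the mug at (325,262), the garlic at (496,241) and the salt at (593,360).

```bash
python3 - <<'E'
from h import *
im=cv2.imread("pics/top0.png");f=.64
hsv=cv2.cvtColor(im,cv2.COLOR_BGR2HSV)
def box(x0,y0,x1,y1,z,m):
    q=np.zeros_like(m);sl=np.s_[int(y0*f):int(y1*f),int(x0*f):int(x1*f)];q[sl]=m[sl]
    c=max(cv2.findContours(q,0,2)[0],key=cv2.contourArea);r=cv2.minAreaRect(c);b=cv2.boxPoints(r)
    P=np.array([onz("top",u,v,z) for u,v in b])
    print("area",cv2.contourArea(c),"px",np.round(b/f).tolist(),"ctr",P.mean(0).round(1))
    for i in range(2):
        e=P[(i+1)%4]-P[i];print("  side",np.linalg.norm(e).round(1),"ang",np.degrees(np.arctan2(e[1],e[0])).round(1))
    print(P.round(1)[:,:2].tolist())
light=((hsv[...,1]<75)&(hsv[...,2]>110)).astype(np.uint8)*255
box(325,310,412,390,36,light)
box(385,205,540,300,32,light)
notwood=((hsv[...,1]<150)|(hsv[...,2]<110)).astype(np.uint8)*255
box(190,240,296,370,15,notwood)
print("plunger",onz("top",395*f,377*f,19))
for n,p,z in(("mug",(325,260),90),("garlic",(496,241),60),("salt",(596,360),90)): print(n,onz("top",p[0]*f,p[1]*f,z))
E
```

```text
area 751.0 px [[333.0, 341.0], [353.0, 318.0], [405.0, 365.0], [385.0, 388.0]] ctr [469.9 107.1  36. ]
  side 51.9 ang -40.5
  side 120.9 ang -130.8
[[489.6, 169.6], [529.0, 136.0], [449.9, 44.5], [411.0, 78.2]]
area 3008.0 px [[399.0, 278.0], [405.0, 217.0], [529.0, 228.0], [524.0, 290.0]] ctr [647.5 -55.3  32. ]
  side 109.6 ang -4.0
  side 220.9 ang -93.9
[[600.5, 58.0], [709.8, 50.3], [694.7, -170.1], [585.0, -159.4]]
area 5212.5 px [[189.0, 239.0], [294.0, 239.0], [294.0, 367.0], [189.0, 367.0]] ctr [554.6 336.9  15. ]
  side 190.4 ang -89.2
  side 227.1 ang -177.9
[[667.3, 437.4], [670.1, 246.9], [443.1, 238.5], [437.9, 424.7]]
plunger [429.95949065  62.02026493  19.        ]
mug [620.03271012 182.71185629  90.        ]
garlic [ 664.60295282 -107.05190965   60.        ]
salt [ 460.89137585 -272.03661721   90.        ]
```

```bash
cat >> h.py <<'E'
def d(x,y,z,th,s=None):
    s=s or arm.read_state();M=R.from_quat(s["ee_rot"]);t=np.radians(th)
    T=R.from_matrix(np.array([[np.cos(t),np.sin(t),0],[np.sin(t),-np.cos(t),0],[0,0,-1]]))
    print("slide",np.round(M.inv().apply(np.array([x,y,z])-s["position"]),1),"dr",np.round(np.degrees((M.inv()*T).as_rotvec())/8,3))
E
python3 - <<'E'
from h import *
d(473,111,160,49.2)
f=.64
for u,v in((246,307),(197,250),(292,250),(292,365),(200,365)): print(onz("top",u*f,v*f,15).round(1))
E
```

```text
slide [394.2 340.4  71.1] dr [ 1.100e-02  7.000e-03 -8.971e+00]
[546.8 327.   15. ]
[647.5 421.4  15. ]
[650.3 249.2  15. ]
[446.9 241.7  15. ]
[442.4 405.1  15. ]
```

Call:
step_arm([
  {"dr": [0, 0, -1.1], "slide": [49, 42.5, 0], "jaw": 85},
  {"dr": [0, 0, -2.2], "slide": [98, 85, 0], "jaw": 85},
  {"dr": [0, 0, -3.3], "slide": [147, 127.5, 10], "jaw": 85},
  {"dr": [0, 0, -4.4], "slide": [196, 170, 20], "jaw": 85},
  {"dr": [0, 0, -5.5], "slide": [245, 212, 30], "jaw": 85},
  {"dr": [0, 0, -6.6], "slide": [294, 254, 45], "jaw": 85},
  {"dr": [0, 0, -7.8], "slide": [343, 296, 60], "jaw": 85},
  {"dr": [0, 0, -8.97], "slide": [394, 340, 71], "jaw": 85},
])

```text
clock: 1.15
position: [457.1, 143.9, 166.6]
ee_rot: [0.912, 0.41, -0.0, 0.0]
contact_force: [0.7, 1.2, 0.2]
gripper_width: 85.1
grasp_force: 0.0
```

```bash
python3 - <<'E'
from h import *
s=arm.read_state();w=optics.get_image("wrist");cv2.imwrite("pics/w1.png",w)
import json;json.dump({k:np.array(v).tolist() for k,v in s.items()},open("s1.json","w"))
print(s["clock"],s["position"],s["joints"],s["joint_vel"].round(2));d(473,111,160,49.2,s)
E
```

```text
1.15 [457.10715521 143.85020584 166.64581309] [ 6.44832815e-01  1.99715901e-01 -4.34447530e-01 -5.87304577e-05
 -9.36869460e-01  1.77089134e+00] [-0.95  0.18  0.01  0.    0.18  2.17]
slide [-14.   33.7   6.6] dr [-0.001  0.002 -0.099]
```

View pics/w1.png

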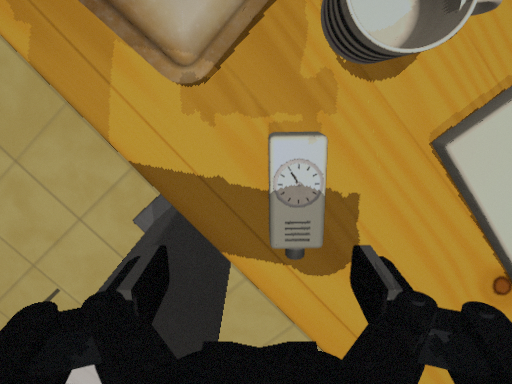

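The wrist view shows the timer at columns 268–326, rows 132–250, with its plunger at (295,253) towards the gripper. The slab is at right and the tray at top left. The arm was still moving, so I'll finish the move and measure once it has settled.

Call:
step_arm([
  {"dr": [0, 0, -0.1], "slide": [-14, 34, 6], "jaw": 85},
  {"dr": [0, 0, -0.1], "slide": [-14, 34, 6], "jaw": 85},
  {"dr": [0, 0, -0.1], "slide": [-14, 34, 6], "jaw": 85},
  {"dr": [0, 0, -0.1], "slide": [-14, 34, 6], "jaw": 85},
  {"dr": [0, 0, -0.1], "slide": [-14, 34, 6], "jaw": 85},
  {"dr": [0, 0, -0.1], "slide": [-14, 34, 6], "jaw": 85},
  {"dr": [0, 0, -0.1], "slide": [-14, 34, 6], "jaw": 85},
  {"dr": [0, 0, -0.1], "slide": [-14, 34, 6], "jaw": 85},
])

```text
clock: 2.2
position: [472.7, 112.7, 161.1]
ee_rot: [0.91, 0.414, 0.0, 0.0]
contact_force: [0.1, -0.2, 0.6]
gripper_width: 84.9
grasp_force: 0.0
```

```bash
python3 - <<'E'
from h import *
import json
s=arm.read_state();w=optics.get_image("wrist");cv2.imwrite("pics/w2.png",w)
json.dump({k:np.array(v).tolist() for k,v in s.items()},open("s2.json","w"))
print(s["clock"],s["position"],s["joint_vel"].round(2))
hsv=cv2.cvtColor(w,cv2.COLOR_BGR2HSV)
m=((hsv[...,1]<70)&(hsv[...,2]>90)).astype(np.uint8)*255
c0=np.round(proj("wrist",[473,111,36],s)[:2]);print("expect",c0)
cs=[c for c in cv2.findContours(m,0,2)[0] if cv2.contourArea(c)>800]
for c in cs:
    r=cv2.minAreaRect(c);b=cv2.boxPoints(r);print(cv2.contourArea(c),b.round(1).tolist())
    for z in(36,):
        P=np.array([onz("wrist",u,v,z,s) for u,v in b]);e=np.diff(P[:3],axis=0)
        print(P.mean(0).round(1),[(np.linalg.norm(k).round(1),np.degrees(np.arctan2(k[1],k[0])).round(1)) for k in e],P[:,:2].round(1).tolist())
E
```

```text
2.2 [472.72045011 112.70784244 161.12727048] [-0. -0.  0. -0.  0. -0.]
expect [261. 183.]
6574.5 [[232.0, 119.0], [291.0, 119.0], [291.0, 240.0], [232.0, 240.0]]
[473.6 110.8  36. ] [(np.float64(49.4), np.float64(-41.0)), (np.float64(111.4), np.float64(-129.3))] [[491.4, 169.1], [528.7, 136.7], [458.1, 50.5], [416.2, 86.9]]
11469.5 [[415.0, 64.0], [511.0, 64.0], [511.0, 299.0], [415.0, 299.0]]
[606.  -19.4  36. ] [(np.float64(80.2), np.float64(-40.0)), (np.float64(232.0), np.float64(-117.5))] [[632.3, 105.1], [693.8, 53.5], [586.8, -152.2], [511.2, -83.9]]
2151.0 [[310.0, 0.0], [422.0, 0.0], [422.0, 29.0], [310.0, 29.0]]
[623.4 160.1  36. ] [(np.float64(86.4), np.float64(-40.2)), (np.float64(20.7), np.float64(-123.5))] [[596.5, 196.3], [662.5, 140.5], [651.0, 123.2], [583.7, 180.3]]
```

View pics/w2.png

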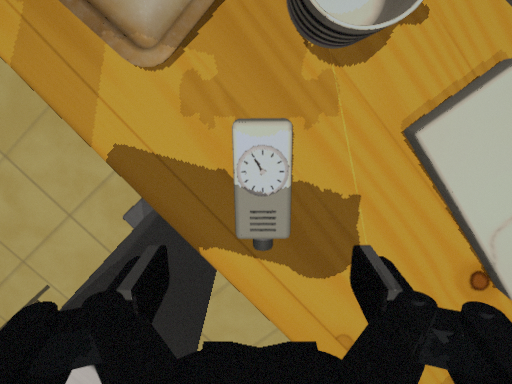

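The settled view shows the timer centred at (263,180), aligned with the tool's x, with its plunger at (263,243). Next I descend and grasp.

Call:
step_arm([
  {"dr": [0, 0, 0], "slide": [-1, 2, 50], "jaw": 85},
  {"dr": [0, 0, 0], "slide": [-1, 2, 100], "jaw": 85},
  {"dr": [0, 0, 0], "slide": [-1, 2, 140], "jaw": 85},
  {"dr": [0, 0, 0], "slide": [-1, 2, 155], "jaw": 85},
  {"dr": [0, 0, 0], "slide": [-1, 2, 155], "jaw": 60},
  {"dr": [0, 0, 0], "slide": [-1, 2, 155], "jaw": 40},
  {"dr": [0, 0, 0], "slide": [-1, 2, 155], "jaw": 40},
  {"dr": [0, 0, 0], "slide": [-1, 2, 155], "jaw": 40},
])

```text
clock: 3.25
position: [474.2, 111.0, 7.1]
ee_rot: [0.91, 0.414, 0.001, -0.0]
contact_force: [-0.1, 0.9, 2.9]
gripper_width: 51.2
grasp_force: 64.2
```

Call:
step_arm([
  {"dr": [0, 0, 0], "slide": [0, 0, 0], "jaw": 40},
  {"dr": [0, 0, 0], "slide": [0, 0, 0], "jaw": 40},
  {"dr": [0, 0, 0], "slide": [0, 0, 0], "jaw": 40},
  {"dr": [0, 0, 0], "slide": [0, 0, -5], "jaw": 40},
  {"dr": [0, 0, 0], "slide": [0, 0, -15], "jaw": 40},
  {"dr": [0, 0, 0], "slide": [0, 0, -25], "jaw": 40},
  {"dr": [0, 0, 0], "slide": [0, 0, -25], "jaw": 40},
  {"dr": [0, 0, 0], "slide": [0, 0, -25], "jaw": 40},
])

```text
clock: 4.25
position: [473.4, 110.5, 31.1]
ee_rot: [0.91, 0.414, -0.0, -0.0]
contact_force: [-0.1, 0.0, -2.0]
gripper_width: 51.1
grasp_force: 63.9
```

```bash
python3 - <<'E'
from h import *
import json
s=json.load(open("s2.json"));w=cv2.imread("pics/w2.png")
hsv=cv2.cvtColor(w,cv2.COLOR_BGR2HSV);m=(hsv[...,1]<70)&(hsv[...,2]>90)
P=np.array([onz("wrist",380+np.argmax(m[r,380:])-.5,r,32,s)[:2] for r in range(145,285,3)])
vx,vy,x0,y0=cv2.fitLine(P.astype(np.float32),cv2.DIST_HUBER,0,.01,.01).ravel()
n=np.array([vy,-vx])*np.sign(vy);print("res",np.abs((P-[x0,y0])@n).max(),"normal ang",np.degrees(np.arctan2(n[1],n[0])),"dist",n@[x0,y0])
a=np.array([600.5,58]);b=np.array([585,-159.4]);e=b-a;nt=np.array([-e[1],e[0]])/np.linalg.norm(e);print("top",np.degrees(np.arctan2(nt[1],nt[0])),nt@a)
print(P[[0,-1]])
# target: edge point at y=-35, timer centre 59 mm before (4 mm gap)
y=-35;x=(n@[x0,y0]-n[1]*y)/n[0];c=np.array([x,y])-59*n;print(c);d(c[0],c[1],31,np.degrees(np.arctan2(n[1],n[0])))
E
```

```text
res 0.7999564269589307 normal ang -3.7679193 dist 596.1584
top -4.078124932152113 594.8547742266389
[[ 600.20335245   45.24524988]
 [ 588.29460732 -131.36883197]]
[536.27230835 -31.12280321]
slide [-6.540e+01  1.405e+02  1.000e-01] dr [-1.000e-03  0.000e+00  6.584e+00]
```

Call:
step_arm([
  {"dr": [0, 0, 1.1], "slide": [-12, 23, 0], "jaw": 40},
  {"dr": [0, 0, 2.2], "slide": [-23, 46, 0], "jaw": 40},
  {"dr": [0, 0, 3.3], "slide": [-35, 69, 0], "jaw": 40},
  {"dr": [0, 0, 4.4], "slide": [-46, 92, 0], "jaw": 40},
  {"dr": [0, 0, 5.5], "slide": [-57, 115, 0], "jaw": 40},
  {"dr": [0, 0, 6.58], "slide": [-69, 136, 0], "jaw": 40},
  {"dr": [0, 0, 6.58], "slide": [-69, 136, 0], "jaw": 40},
  {"dr": [0, 0, 6.58], "slide": [-69, 136, 0], "jaw": 40},
])

```text
clock: 5.25
position: [530.2, -30.7, 30.7]
ee_rot: [0.999, -0.032, -0.001, 0.0]
contact_force: [2.2, -0.6, -2.0]
gripper_width: 51.3
grasp_force: 63.8
```

```bash
python3 - <<'E'
from h import *
import json
s=arm.read_state();w=optics.get_image("wrist");cv2.imwrite("pics/w3.png",w)
json.dump({k:np.array(v).tolist() for k,v in s.items()},open("s3.json","w"))
print(s["clock"],s["position"],s["joint_vel"].round(2),2*np.degrees(np.arctan2(s["ee_rot"][1],s["ee_rot"][0])))
E
```

```text
5.25 [530.19854866 -30.71258337  30.68173794] [ 0.02 -0.01 -0.    0.    0.   -0.  ] -3.6662649610697753
```

View pics/w3.png

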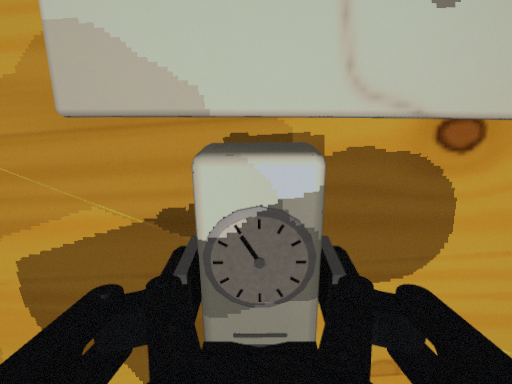

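The held timer's plain end is at row ~150, columns 200–320, and the slab's top edge is at rows 115–118, almost parallel to it. Next I work out the gap.

```bash
python3 - <<'E'
from h import *
import json
s=json.load(open("s3.json"));w=cv2.imread("pics/w3.png");g=cv2.cvtColor(w,cv2.COLOR_BGR2GRAY).astype(float)
M=R.from_quat(s["ee_rot"]);tl=lambda P:M.inv().apply(P-np.array(s["position"]))
hsv=cv2.cvtColor(w,cv2.COLOR_BGR2HSV);m=(hsv[...,1]<70)&(hsv[...,2]>90)
C=range(80,500,10);E=np.array([tl(onz("wrist",c,100+np.argmin(m[100:135,c])-.5,32,s)) for c in C])
pf=np.polyfit(E[:,1],E[:,0],1);print("slab edge tool x at y0",pf[1],"tilt deg",np.degrees(np.arctan(pf[0])))
zb=s["position"][2]-7
# end face: outermost silhouette rows at mid height ~ ; bright->dark top edge
for c in (225,260,295):
    col=g[125:175,c];print(c,[int(x) for x in col])
T=np.array([tl(onz("wrist",c,153,zb+36,s)) for c in(225,260,295)]);print(T)
T=np.array([tl(onz("wrist",c,143.5,zb+30,s)) for c in(225,260,295)]);print(T)
L,Rr=[tl(onz("wrist",*p,zb+34,s)) for p in((195,170),(325,170))];print(L,Rr)
E
```

```text
slab edge tool x at y0 65.24999152898272 tilt deg -0.13569765808766615
225 [125, 123, 124, 125, 128, 127, 126, 128, 128, 128, 127, 113, 61, 64, 64, 69, 62, 69, 67, 68, 69, 70, 75, 74, 77, 78, 81, 91, 105, 114, 125, 141, 151, 157, 160, 164, 168, 173, 175, 177, 182, 182, 183, 186, 185, 184, 185, 184, 185, 184]
260 [126, 127, 129, 126, 126, 129, 128, 128, 130, 113, 63, 64, 64, 64, 65, 67, 63, 64, 70, 67, 71, 69, 71, 75, 76, 76, 79, 95, 112, 130, 145, 157, 169, 173, 176, 179, 184, 183, 185, 185, 188, 187, 188, 187, 187, 188, 186, 186, 187, 185]
295 [144, 145, 143, 144, 143, 144, 144, 132, 89, 87, 89, 91, 88, 90, 88, 89, 87, 79, 70, 71, 69, 68, 70, 69, 72, 74, 82, 95, 113, 130, 146, 160, 168, 173, 178, 181, 184, 183, 185, 186, 188, 185, 187, 187, 187, 188, 187, 185, 187, 187]
[[ 53.86099096 -13.14881572 -29.06170156]
 [ 53.87249602  -0.24998219 -29.05964007]
 [ 53.8957979   12.65257491 -29.05759103]]
[[ 56.45780622 -13.69193755 -23.06465717]
 [ 56.46878932  -0.23678155 -23.06250564]
 [ 56.49511282  13.22222111 -23.06037046]]
[ 46.94567752 -25.01163298 -27.05595974] [ 47.00919858  24.56820311 -27.04805725]
```

Call:
step_arm([
  {"dr": [0, 0, 0], "slide": [0, 0, 10], "jaw": 40},
  {"dr": [0, 0, 0], "slide": [0, 0, 18], "jaw": 40},
  {"dr": [0, 0, 0], "slide": [0, 0, 22], "jaw": 40},
  {"dr": [0, 0, 0], "slide": [2, 0, 23], "jaw": 40},
  {"dr": [0, 0, 0], "slide": [4, 0, 23], "jaw": 40},
  {"dr": [0, 0, 0], "slide": [6, 0, 23], "jaw": 40},
  {"dr": [0, 0, 0], "slide": [7, 0, 23], "jaw": 40},
  {"dr": [0, 0, 0], "slide": [7, 0, 23], "jaw": 40},
])

```text
clock: 6.3
position: [537.9, -31.3, 8.2]
ee_rot: [0.999, -0.033, 0.0, -0.0]
contact_force: [0.6, 0.3, -1.5]
gripper_width: 51.0
grasp_force: 63.8
```

Call:
step_arm([
  {"dr": [0, 0, 0], "slide": [0.5, 0, 0], "jaw": 40},
  {"dr": [0, 0, 0], "slide": [1, 0, 0], "jaw": 40},
  {"dr": [0, 0, 0], "slide": [1.5, 0, 0], "jaw": 40},
  {"dr": [0, 0, 0], "slide": [2, 0, 0], "jaw": 40},
  {"dr": [0, 0, 0], "slide": [2, 0, 0], "jaw": 40},
  {"dr": [0, 0, 0], "slide": [2, 0, 0], "jaw": 40},
  {"dr": [0, 0, 0], "slide": [2, 0, 0], "jaw": 40},
  {"dr": [0, 0, 0], "slide": [2, 0, 0], "jaw": 40},
])

```text
clock: 7.3
position: [539.7, -31.4, 8.1]
ee_rot: [0.999, -0.033, -0.0, 0.0]
contact_force: [-1.2, 0.3, -2.0]
gripper_width: 51.2
grasp_force: 63.8
```

Call:
step_arm([
  {"dr": [0, 0, 0], "slide": [0, 0, 0.7], "jaw": 40},
  {"dr": [0, 0, 0], "slide": [0.3, 0, 0.7], "jaw": 40},
  {"dr": [0, 0, 0], "slide": [0.6, 0, 0.7], "jaw": 40},
  {"dr": [0, 0, 0], "slide": [0.9, 0, 0.7], "jaw": 40},
  {"dr": [0, 0, 0], "slide": [1.2, 0, 0.7], "jaw": 40},
  {"dr": [0, 0, 0], "slide": [1.2, 0, 0.7], "jaw": 40},
  {"dr": [0, 0, 0], "slide": [1.2, 0, 0.7], "jaw": 40},
  {"dr": [0, 0, 0], "slide": [1.2, 0, 0.7], "jaw": 40},
])

```text
clock: 8.3
position: [540.9, -31.5, 7.4]
ee_rot: [0.999, -0.033, -0.0, 0.0]
contact_force: [0.9, -0.7, -0.9]
gripper_width: 51.0
grasp_force: 63.8
```

```bash
python3 - <<'E'
from h import *
s=arm.read_state();w=optics.get_image("wrist");cv2.imwrite("pics/w4.png",w);cv2.imwrite("pics/w4c.png",cv2.resize(w[60:220,130:390],None,fx=3,fy=3))
print(s["clock"],s["position"],s["contact_force"])
E
```

```text
8.3 [540.8875901  -31.51000787   7.4079569 ] [ 0.92659244 -0.72664298 -0.87258269]
```

View pics/w4c.png

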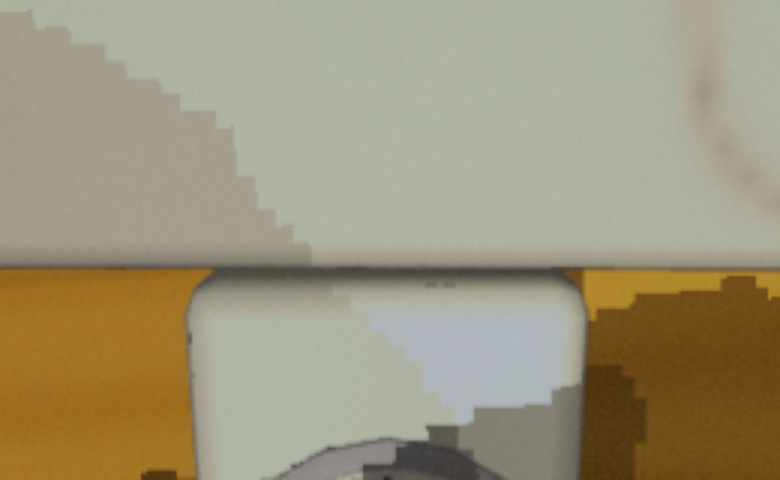

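The timer's end meets the slab edge squarely along its whole width (crop row ~268). I'll nudge forward to confirm contact by force.

Call:
step_arm([
  {"dr": [0, 0, 0], "slide": [0.2, 0, 0.3], "jaw": 40},
  {"dr": [0, 0, 0], "slide": [0.4, 0, 0.3], "jaw": 40},
  {"dr": [0, 0, 0], "slide": [0.6, 0, 0.3], "jaw": 40},
  {"dr": [0, 0, 0], "slide": [0.8, 0, 0.3], "jaw": 40},
  {"dr": [0, 0, 0], "slide": [1.0, 0, 0.3], "jaw": 40},
  {"dr": [0, 0, 0], "slide": [1.0, 0, 0.3], "jaw": 40},
  {"dr": [0, 0, 0], "slide": [1.0, 0, 0.3], "jaw": 40},
  {"dr": [0, 0, 0], "slide": [1.0, 0, 0.3], "jaw": 40},
])

```text
clock: 9.35
position: [540.9, -31.5, 7.2]
ee_rot: [0.999, -0.033, -0.001, 0.0]
contact_force: [-6.3, 3.2, 4.1]
gripper_width: 50.9
grasp_force: 64.5
```

Call:
step_arm([
  {"dr": [0, 0, 0], "slide": [0, 0, 0], "jaw": 75},
  {"dr": [0, 0, 0], "slide": [0, 0, 0], "jaw": 75},
  {"dr": [0, 0, 0], "slide": [0, 0, 0], "jaw": 75},
  {"dr": [0, 0, 0], "slide": [0, 0, 0], "jaw": 75},
  {"dr": [0, 0, 0], "slide": [0, 0, -20], "jaw": 75},
  {"dr": [0, 0, 0], "slide": [0, 0, -60], "jaw": 75},
  {"dr": [0, 0, 0], "slide": [-40, 0, -90], "jaw": 40},
  {"dr": [0, 0, 0], "slide": [-97, 0, -90], "jaw": 0},
])

```text
clock: 10.35
position: [447.0, -24.6, 99.2]
ee_rot: [0.999, -0.033, 0.003, -0.001]
contact_force: [-1.6, 0.4, 0.4]
gripper_width: 39.7
grasp_force: 0.0
```

Call:
step_arm([
  {"dr": [0, 0, 0], "slide": [0, 0, 0], "jaw": 0},
  {"dr": [0, 0, 0], "slide": [0, 0, 0], "jaw": 0},
  {"dr": [0, 0, 0], "slide": [0, 0, 0], "jaw": 0},
  {"dr": [0, 0, 0], "slide": [0, 0, 0], "jaw": 0},
  {"dr": [0, 0, 0], "slide": [0, 0, 0], "jaw": 0},
  {"dr": [0, 0, 0], "slide": [0, 0, 0], "jaw": 0},
  {"dr": [0, 0, 0], "slide": [0, 0, 0], "jaw": 0},
  {"dr": [0, 0, 0], "slide": [0, 0, 0], "jaw": 0},
])

```text
clock: 11.35
position: [445.1, -25.2, 97.1]
ee_rot: [0.999, -0.033, 0.0, -0.0]
contact_force: [0.3, -0.4, 0.2]
gripper_width: -0.3
grasp_force: 0.0
```

```bash
python3 - <<'E'
from h import *
s=arm.read_state();w=optics.get_image("wrist");cv2.imwrite("pics/w5.png",w)
import json;json.dump({k:np.array(v).tolist() for k,v in s.items()},open("s5.json","w"))
print(s["clock"],s["position"],s["contact_force"],s["gripper_width"],2*np.degrees(np.arctan2(s["ee_rot"][1],s["ee_rot"][0])))
E
```

```text
11.35 [445.10053664 -25.2434849   97.10899041] [ 0.32174419 -0.35743935  0.23115261] -0.33250271144130095 -3.7270054965186907
```

View pics/w5.png

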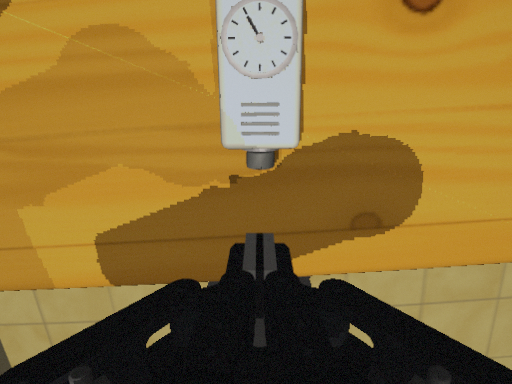

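The shut fingers sit at column 260, rows 233 and below, in line with the plunger tip at (261,167).

```bash
python3 - <<'E'
from h import *
import json
s=json.load(open("s5.json"));M=R.from_quat(s["ee_rot"])
for u,v,z in((261,167,24),(261,160,29),(261,150,34)): print(M.inv().apply(onz("wrist",u,v,z,s)-np.array(s["position"])))
print(M.inv().apply(np.array([540.9,-31.5,7.2])-s["position"]))
E
```

```text
[25.27284984  0.83893677 73.10905163]
[31.3159239   0.78921669 68.1090708 ]
[39.07391901  0.7342297  63.10909525]
[9.60032745e+01 1.76925598e-02 8.99092804e+01]
```

Call:
step_arm([
  {"dr": [0, 0, 0], "slide": [0, 0.7, 40], "jaw": 0},
  {"dr": [0, 0, 0], "slide": [0, 0.7, 75], "jaw": 0},
  {"dr": [0, 0, 0], "slide": [0, 0.7, 87], "jaw": 0},
  {"dr": [0, 0, 0], "slide": [3, 0.7, 87], "jaw": 0},
  {"dr": [0, 0, 0], "slide": [6, 0.7, 87], "jaw": 0},
  {"dr": [0, 0, 0], "slide": [9, 0.7, 87], "jaw": 0},
  {"dr": [0, 0, 0], "slide": [11, 0.7, 87], "jaw": 0},
  {"dr": [0, 0, 0], "slide": [11, 0.7, 87], "jaw": 0},
])

```text
clock: 12.4
position: [456.4, -26.6, 10.4]
ee_rot: [0.999, -0.033, 0.0, -0.0]
contact_force: [1.2, -0.0, 0.4]
gripper_width: -0.0
grasp_force: 0.0
```

Call:
step_arm([
  {"dr": [0, 0, 0], "slide": [1, 0, 0], "jaw": 0},
  {"dr": [0, 0, 0], "slide": [2, 0, 0], "jaw": 0},
  {"dr": [0, 0, 0], "slide": [3, 0, 0], "jaw": 0},
  {"dr": [0, 0, 0], "slide": [4, 0, 0], "jaw": 0},
  {"dr": [0, 0, 0], "slide": [5, 0, 0], "jaw": 0},
  {"dr": [0, 0, 0], "slide": [6, 0, 0], "jaw": 0},
  {"dr": [0, 0, 0], "slide": [7, 0, 0], "jaw": 0},
  {"dr": [0, 0, 0], "slide": [7, 0, 0], "jaw": 0},
])

```text
clock: 13.4
position: [462.6, -27.3, 9.9]
ee_rot: [0.999, -0.033, -0.001, 0.0]
contact_force: [-3.0, -0.0, 0.3]
gripper_width: 0.2
grasp_force: 1.7
```

Call:
step_arm([
  {"dr": [0, 0, 0], "slide": [0.6, 0, 0], "jaw": 0},
  {"dr": [0, 0, 0], "slide": [1.2, 0, 0], "jaw": 0},
  {"dr": [0, 0, 0], "slide": [1.8, 0, 0], "jaw": 0},
  {"dr": [0, 0, 0], "slide": [2.4, 0, 0], "jaw": 0},
  {"dr": [0, 0, 0], "slide": [3, 0, 0], "jaw": 0},
  {"dr": [0, 0, 0], "slide": [3.6, 0, 0], "jaw": 0},
  {"dr": [0, 0, 0], "slide": [4.2, 0, 0], "jaw": 0},
  {"dr": [0, 0, 0], "slide": [4.2, 0, 0], "jaw": 0},
])

```text
clock: 14.4
position: [467.0, -27.4, 10.0]
ee_rot: [0.999, -0.033, -0.0, 0.0]
contact_force: [-4.4, 1.2, -1.0]
gripper_width: 0.1
grasp_force: 2.0
```

Call:
step_arm([
  {"dr": [0, 0, 0], "slide": [0.5, 0, 0], "jaw": 0},
  {"dr": [0, 0, 0], "slide": [1.0, 0, 0], "jaw": 0},
  {"dr": [0, 0, 0], "slide": [1.5, 0, 0], "jaw": 0},
  {"dr": [0, 0, 0], "slide": [2, 0, 0], "jaw": 0},
  {"dr": [0, 0, 0], "slide": [2.5, 0, 0], "jaw": 0},
  {"dr": [0, 0, 0], "slide": [2.5, 0, 0], "jaw": 0},
  {"dr": [0, 0, 0], "slide": [2.5, 0, 0], "jaw": 0},
  {"dr": [0, 0, 0], "slide": [2.5, 0, 0], "jaw": 0},
])

```text
clock: 15.4
position: [467.0, -27.7, 9.9]
ee_rot: [0.999, -0.033, -0.003, 0.0]
contact_force: [-9.6, 4.5, 3.3]
gripper_width: -0.0
grasp_force: 4.8
```

Call:
step_arm([
  {"dr": [0, 0, 0], "slide": [-5, 0, 0], "jaw": 0},
  {"dr": [0, 0, 0], "slide": [-15, 0, 0], "jaw": 0},
  {"dr": [0, 0, 0], "slide": [-24, 0, -10], "jaw": 0},
  {"dr": [0, 0, 0], "slide": [-24, 0, -50], "jaw": 0},
  {"dr": [0, 0, 0], "slide": [-24, 0, -87], "jaw": 0},
  {"dr": [0, 0, 0], "slide": [-24, 0, -87], "jaw": 0},
  {"dr": [0, 0, 0], "slide": [-24, 0, -87], "jaw": 0},
  {"dr": [0, 0, 0], "slide": [-24, 0, -87], "jaw": 0},
])

```text
clock: 16.4
position: [445.0, -26.2, 96.3]
ee_rot: [0.999, -0.033, -0.001, 0.0]
contact_force: [-0.1, -0.1, -0.0]
gripper_width: -0.1
grasp_force: 0.0
```

```bash
python3 - <<'E'
from h import *
import json
s=arm.read_state();w=optics.get_image("wrist");cv2.imwrite("pics/w6.png",w)
json.dump({k:np.array(v).tolist() for k,v in s.items()},open("s6.json","w"))
print(s["clock"],s["position"],s["contact_force"])
a=cv2.imread("pics/w5.png");cv2.imwrite("pics/cmp.png",cv2.resize(np.hstack([a[0:190,200:320],w[0:190,200:320]]),None,fx=3,fy=3))
E
```

```text
16.4 [444.99148536 -26.17990176  96.31009108] [-0.09791823 -0.09574915 -0.04516106]
```

View pics/cmp.png

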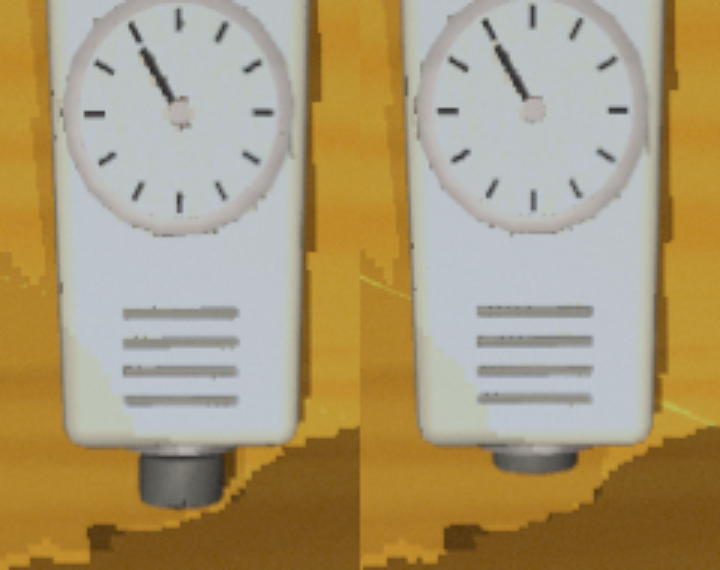

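The comparison shows the plunger standing out about 15 mm before and about 7 mm now, with the block unmoved, so it is home. Now I re-grasp, and locate the tray from the first top picture.

Call:
step_arm([
  {"dr": [0, 0, 0], "slide": [50, -0.9, 0], "jaw": 80},
  {"dr": [0, 0, 0], "slide": [96, -0.9, 0], "jaw": 80},
  {"dr": [0, 0, 0], "slide": [96, -0.9, 0], "jaw": 80},
  {"dr": [0, 0, 0], "slide": [96, -0.9, 0], "jaw": 80},
  {"dr": [0, 0, 0], "slide": [96, -0.9, 0], "jaw": 80},
  {"dr": [0, 0, 0], "slide": [96, -0.9, 30], "jaw": 80},
  {"dr": [0, 0, 0], "slide": [96, -0.9, 65], "jaw": 80},
  {"dr": [0, 0, 0], "slide": [96, -0.9, 88], "jaw": 80},
])

```text
clock: 17.45
position: [540.1, -31.4, 8.1]
ee_rot: [0.999, -0.032, -0.001, 0.0]
contact_force: [-0.1, 0.2, -0.5]
gripper_width: 80.0
grasp_force: 0.0
```

```bash
python3 - <<'E'
from h import *
s=arm.read_state();print(s["clock"],s["position"],s["gripper_width"],s["contact_force"])
im=cv2.imread("pics/top0.png");hsv=cv2.cvtColor(im,cv2.COLOR_BGR2HSV)
sub=hsv[155:240,122:192];print(sub[42,::5].tolist())
m=np.zeros(im.shape[:2],np.uint8);m[155:240,122:192]=((sub[...,1]<110)&(sub[...,2]>120))*255
c=max(cv2.findContours(m,0,2)[0],key=cv2.contourArea);r=cv2.minAreaRect(c);b=cv2.boxPoints(r)
P=np.array([onz("top",u,v,4) for u,v in b]);print(cv2.contourArea(c),(b/.64).round().tolist(),P.mean(0))
for e in np.diff(P[:3],axis=0): print(np.linalg.norm(e),np.degrees(np.arctan2(e[1],e[0])))
# outer rim: gray edge crop
cv2.imwrite("pics/tray.png",cv2.resize(im[150:245,115:200],None,fx=6,fy=6,interpolation=cv2.INTER_CUBIC))
E
```

```text
17.45 [540.10795306 -31.38725202   8.12447153] 80.04778904283965 [-0.08048469  0.16191357 -0.51757889]
[[19, 146, 170], [18, 127, 153], [18, 101, 104], [20, 67, 172], [28, 44, 178], [34, 40, 177], [30, 46, 177], [26, 50, 174], [23, 60, 173], [25, 56, 173], [22, 64, 176], [19, 91, 154], [17, 114, 137], [18, 143, 157]]
2314.5 [[207.0, 263.0], [283.0, 260.0], [288.0, 350.0], [212.0, 353.0]] [549.41017952 327.36023506   4.        ]
138.4316767998907 -86.296538272409
161.12490000571478 -175.0833894376731
```

View pics/tray.png

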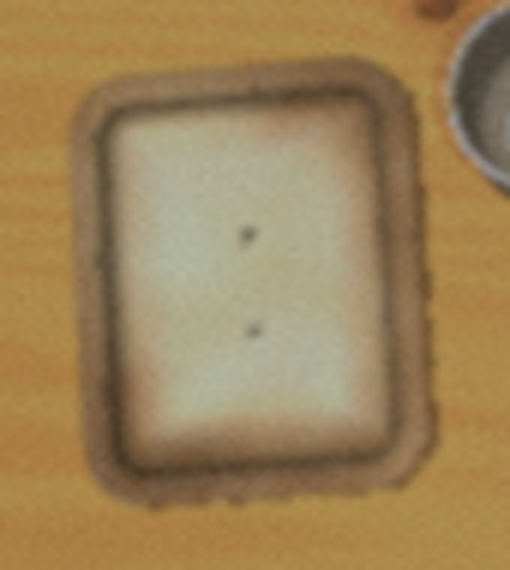

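The tray's inner floor is outlined at crop corners (100,110), (372,92), (392,460) and (125,475), so its centre is near (547,329) and its long side is turned about 4°. Next I grip and lift.

Call:
step_arm([
  {"dr": [0, 0, 0], "slide": [0, 0, 0.3], "jaw": 40},
  {"dr": [0, 0, 0], "slide": [0, 0, 0.3], "jaw": 40},
  {"dr": [0, 0, 0], "slide": [0, 0, 0.3], "jaw": 40},
  {"dr": [0, 0, 0], "slide": [0, 0, 0.3], "jaw": 40},
  {"dr": [0, 0, 0], "slide": [0, 0, 0.3], "jaw": 40},
  {"dr": [0, 0, 0], "slide": [0, 0, 0.3], "jaw": 40},
  {"dr": [0, 0, 0], "slide": [0, 0, 0.3], "jaw": 40},
  {"dr": [0, 0, 0], "slide": [0, 0, -5], "jaw": 40},
])

```text
clock: 18.45
position: [541.5, -31.3, 14.1]
ee_rot: [0.999, -0.033, -0.0, -0.0]
contact_force: [-0.5, 1.2, -2.3]
gripper_width: 51.1
grasp_force: 64.6
```

Call:
step_arm([
  {"dr": [0, 0, 0], "slide": [-5, 0, -15], "jaw": 40},
  {"dr": [0, 0, 0], "slide": [-15, 0, -35], "jaw": 40},
  {"dr": [0, 0, 0], "slide": [-25, 0, -60], "jaw": 40},
  {"dr": [0, 0, 0], "slide": [-35, 0, -85], "jaw": 40},
  {"dr": [0, 0, 0], "slide": [-45, 0, -110], "jaw": 40},
  {"dr": [0, 0, 0], "slide": [-50, 0, -125], "jaw": 40},
  {"dr": [0, 0, 0], "slide": [-50, 0, -125], "jaw": 40},
  {"dr": [0, 0, 0], "slide": [-50, 0, -125], "jaw": 40},
])

```text
clock: 19.45
position: [491.4, -28.1, 138.4]
ee_rot: [0.999, -0.033, -0.001, 0.0]
contact_force: [-0.4, 0.4, -1.8]
gripper_width: 50.9
grasp_force: 64.6
```

```bash
python3 - <<'E'
from h import *
d(547,329,130,4);d(500,329,130,4)
E
```

```text
slide [  32.2 -360.     8.3] dr [ 0.     0.008 -0.968]
slide [ -14.7 -356.9    8.4] dr [ 0.     0.008 -0.968]
```

Call:
step_arm([
  {"dr": [0, 0, -0.1], "slide": [-5, -30, 0], "jaw": 40},
  {"dr": [0, 0, -0.2], "slide": [-10, -80, 0], "jaw": 40},
  {"dr": [0, 0, -0.4], "slide": [-14, -130, 0], "jaw": 40},
  {"dr": [0, 0, -0.6], "slide": [-14, -180, 0], "jaw": 40},
  {"dr": [0, 0, -0.8], "slide": [-14, -230, 0], "jaw": 40},
  {"dr": [0, 0, -0.97], "slide": [-14, -280, 0], "jaw": 40},
  {"dr": [0, 0, -0.97], "slide": [0, -325, 5], "jaw": 40},
  {"dr": [0, 0, -0.97], "slide": [32, -360, 8], "jaw": 40},
])

```text
clock: 20.45
position: [546.5, 330.9, 129.2]
ee_rot: [0.999, 0.036, -0.001, 0.001]
contact_force: [0.6, 0.0, -1.4]
gripper_width: 50.8
grasp_force: 64.6
```

Call:
step_arm([
  {"dr": [0, 0, 0], "slide": [0, 0, 0], "jaw": 40},
  {"dr": [0, 0, 0], "slide": [0, 0, 0], "jaw": 40},
  {"dr": [0, 0, 0], "slide": [0, 0, 0], "jaw": 40},
  {"dr": [0, 0, 0], "slide": [0, 0, 30], "jaw": 40},
  {"dr": [0, 0, 0], "slide": [0, 0, 50], "jaw": 40},
  {"dr": [0, 0, 0], "slide": [0, 0, 60], "jaw": 40},
  {"dr": [0, 0, 0], "slide": [0, 0, 60], "jaw": 40},
  {"dr": [0, 0, 0], "slide": [0, 0, 60], "jaw": 40},
])

```text
clock: 21.45
position: [547.6, 329.4, 72.3]
ee_rot: [0.999, 0.035, 0.001, -0.001]
contact_force: [0.3, 0.0, -1.6]
gripper_width: 51.3
grasp_force: 64.7
```

```bash
python3 - <<'E'
from h import *
import json
s=arm.read_state();w=optics.get_image("wrist");cv2.imwrite("pics/w7.png",w)
json.dump({k:np.array(v).tolist() for k,v in s.items()},open("s7.json","w"))
print(s["clock"],s["position"],s["contact_force"],s["gripper_width"]);d(547,329,30,4,s)
E
```

```text
21.45 [547.62036092 329.37945254  72.29747243] [ 0.26906949  0.0341416  -1.63689525] 51.25448503716748
slide [-0.7  0.4 42.3] dr [-0.008 -0.012  0.005]
```

View pics/w7.png

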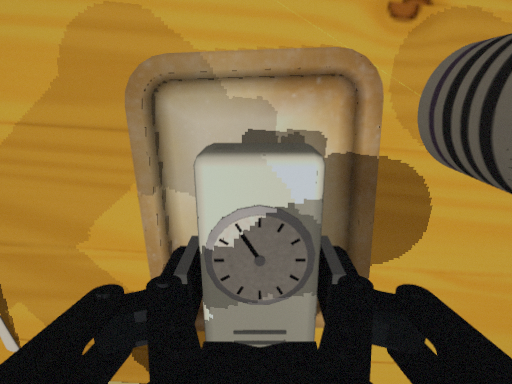

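The view shows the timer (columns 195–325) between the tray's inner walls (columns ~150–358), with the mug clear at right. A quick check along x comes before lowering.

```bash
python3 - <<'E'
from h import *
import json
s=json.load(open("s7.json"));M=R.from_quat(s["ee_rot"])
for u,v,z in((255,48,15),(255,78,6),(150,120,6),(358,120,6)): print(M.inv().apply(onz("wrist",u,v,z,s)-np.array(s["position"])).round(1))
E
```

```text
[101.   -3.   57.5]
[84.5 -3.2 66.4]
[ 58.5 -72.3  66.5]
[58.6 64.4 66.3]
```

Call:
step_arm([
  {"dr": [0, 0, 0], "slide": [0, -3, 20], "jaw": 40},
  {"dr": [0, 0, 0], "slide": [0, -3, 40], "jaw": 40},
  {"dr": [0, 0, 0], "slide": [0, -3, 52], "jaw": 40},
  {"dr": [0, 0, 0], "slide": [0, -3, 56], "jaw": 40},
  {"dr": [0, 0, 0], "slide": [0, -3, 57.5], "jaw": 40},
  {"dr": [0, 0, 0], "slide": [0, -3, 58.5], "jaw": 40},
  {"dr": [0, 0, 0], "slide": [0, -3, 58.5], "jaw": 40},
  {"dr": [0, 0, 0], "slide": [0, -3, 58.5], "jaw": 40},
])

```text
clock: 22.5
position: [547.3, 332.4, 13.7]
ee_rot: [0.999, 0.035, 0.001, -0.0]
contact_force: [-1.0, -0.6, 4.2]
gripper_width: 50.9
grasp_force: 65.3
```

Call:
step_arm([
  {"dr": [0, 0, 0], "slide": [0, 0, 0.3], "jaw": 40},
  {"dr": [0, 0, 0], "slide": [0, 0, 0.6], "jaw": 40},
  {"dr": [0, 0, 0], "slide": [0, 0, 0.9], "jaw": 40},
  {"dr": [0, 0, 0], "slide": [0, 0, 1.2], "jaw": 40},
  {"dr": [0, 0, 0], "slide": [0, 0, 1.2], "jaw": 40},
  {"dr": [0, 0, 0], "slide": [0, 0, 1.2], "jaw": 40},
  {"dr": [0, 0, 0], "slide": [0, 0, 1.2], "jaw": 40},
  {"dr": [0, 0, 0], "slide": [0, 0, 1.2], "jaw": 40},
])

```text
clock: 23.5
position: [547.3, 332.4, 13.7]
ee_rot: [0.999, 0.035, 0.001, -0.0]
contact_force: [-3.5, -0.4, 10.3]
gripper_width: 50.8
grasp_force: 66.2
```

Call:
step_arm([
  {"dr": [0, 0, 0], "slide": [0, 0, -0.8], "jaw": 40},
  {"dr": [0, 0, 0], "slide": [0, 0, -0.8], "jaw": 40},
  {"dr": [0, 0, 0], "slide": [0, 0, -0.8], "jaw": 52},
  {"dr": [0, 0, 0], "slide": [0, 0, -0.8], "jaw": 54},
  {"dr": [0, 0, 0], "slide": [0, 0, -0.8], "jaw": 57},
  {"dr": [0, 0, 0], "slide": [0, 0, -0.8], "jaw": 60},
  {"dr": [0, 0, 0], "slide": [0, 0, -0.8], "jaw": 66},
  {"dr": [0, 0, 0], "slide": [0, 0, -0.8], "jaw": 66},
])

```text
clock: 24.5
position: [546.9, 332.0, 12.1]
ee_rot: [0.999, 0.035, -0.0, 0.0]
contact_force: [0.0, 0.1, -0.9]
gripper_width: 66.1
grasp_force: 0.0
```

Call:
step_arm([
  {"dr": [0, 0, 0], "slide": [0, 0, 0], "jaw": 66},
  {"dr": [0, 0, 0], "slide": [0, 0, -5], "jaw": 66},
  {"dr": [0, 0, 0], "slide": [0, 0, -20], "jaw": 66},
  {"dr": [0, 0, 0], "slide": [0, 0, -60], "jaw": 66},
  {"dr": [0, 0, 0], "slide": [0, 0, -110], "jaw": 66},
  {"dr": [0, 0, 0], "slide": [0, 0, -150], "jaw": 66},
  {"dr": [0, 0, 0], "slide": [0, 0, -150], "jaw": 66},
  {"dr": [0, 0, 0], "slide": [0, 0, -150], "jaw": 66},
])

```text
clock: 25.5
position: [546.5, 331.9, 162.7]
ee_rot: [0.999, 0.035, 0.0, -0.0]
contact_force: [-0.2, -0.4, -0.0]
gripper_width: 66.0
grasp_force: 0.0
```

```bash
python3 - <<'E'
from h import *
s=arm.read_state();w=optics.get_image("wrist");a=optics.get_image("side")
print(s["clock"],s["position"],s["contact_force"],s["gripper_width"])
cv2.imwrite("pics/end.png",np.hstack([cv2.resize(w,(400,300)),cv2.resize(a[100:360,140:400],(400,300))]))
E
```

```text
25.5 [546.48110905 331.85498858 162.7425569 ] [-0.19673239 -0.36252626 -0.01351447] 66.03214063524662
```

View pics/end.png

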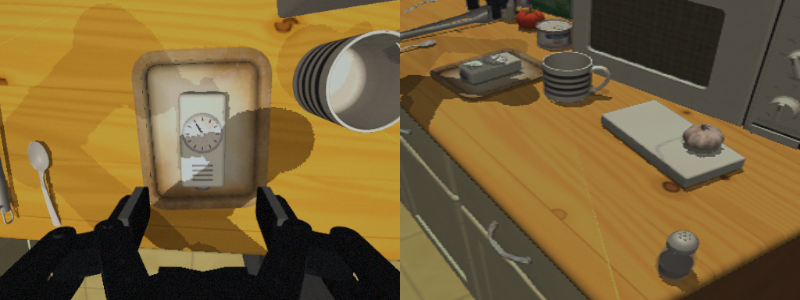

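The timer lies flat and centred in the tray with its plunger still in. The mug, garlic and salt shaker haven't moved, and the gripper is clear.

```bash
python3 -c "
from bench import arm
print(arm.job_done())"
```

```text
the job is handed in; nothing more can be done
None
```

I butted the timer against the slab, pressed its plunger home and laid it flat in the tray without disturbing the mug, garlic or salt shaker; the job was handed in at about 25.6 s, but no verdict came back.

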